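Index the dividing stage to its next hole

ROBOT

A 6-joint arm with a two-finger parallel gripper is mounted at the origin on a cart in front of the work surface, level with it; the furniture and walls round the work are solid. World frame = base frame: x ahead of the robot, y to its left, z up, the work surface at z = 0. Lengths are in m, angles in rad, forces in N, time in s.
With the tool pointing down it reaches from about 0.35 to 0.775 m from the base axis. Payload 7.3 kg.
Tool frame: the origin (TCP) lies at the very end of the fingers, on their centre line; the grasp point (between the pads) lies 19 mm behind it; z points along the fingers, y is the line along which they close (so a half turn about z gives the same grasp; the last joint's range is limited). The gripper opens to 92 mm and grips with 3 to 60 N. Pads are 19 mm wide; open, the fingers measure 130 mm over their backs; the gripper's body (75 mm by 190 mm) begins 47 mm behind the grasp point.
Start: joints at [1.121, 0.342, 1.524, -0, 1.275, -0.146], TCP at [0.157, 0.501, 0.227] pointing down, gripper open.
Joint ranges: [-2.53, 2.53], [-0.77, 2.02], [0.04, 2.7], [-1, 4.14], [0.28, 2.66], [-3.11, 3.11]. Speed limits (rad/s): [2.57, 2.57, 3.14, 3.14, 3.14, 3.14].

INTERFACE

Orientations are given as [roll, pitch, yaw] about the fixed x, y, z axes, in that order (R = Rz(yaw) Ry(pitch) Rx(roll)).
In Python, from cell import * gives the robot as it stands.
- The arm moves only by the tool step_arm, never from a script. Its argument "commands" is a list of rows, each a list of 7 numbers: the opening, from 0 (shut) to 1 (fully open), then the shift along the world's x, y, z in cm, then the turn, a rotation vector about the world's x, y, z in rad. A call has 1 to 5 rows; each row is the pose to reach, as a shift and turn from the pose commanded when the call began; what a row does not reach only later rows make up. A row lasts 1/12 s, in which the tool goes at most 41.7 mm and 7.16 degrees, less where a joint would pass 70% of its speed; a pose out of reach is approached as far as the arm can. A call with a gripper value outside its range is refused whole. The fingers move at their own pace and stop on an object; "grip_force" is the grip in N (left out, the last holds). Time passes only in rows, so rows that repeat a pose let the fingers close. It gives the time, the measured TCP pose, the force, the opening and the grip force at its end, in the units of the state.
- observe(): the state, without advancing time (a new reading comes with each control period).
- read_camera(name): name is "scene" or "top" or "wrist"; returns the picture (420x560x3 uint8, red, green, blue); there is no depth.
- camera_model(name): a dict with "vfov" (degrees; the focal length in pixels is half the picture's height over the tangent of half this angle, whatever the lens; pixels are square), "cx", "cy" (the principal point, pixels), "world_to_cam" (4x4, takes a point from world to camera coordinates). Camera axes: x right, y up, looking along -z (the intrinsics and any distortion apply to the point x, -y, -z); pixel columns grow to the right and rows downward; lengths in m; the calibration is good to about 2 mm. A picture is of the moment at which its call begins: read the wrist's pose just before it. camera_model takes no time and is no camera call; for the wrist camera it gives the pose at the moment of the call.
- hand_in(): hands the job in; it is judged then, once.
The state is a dict: "time": time; "qpos": joint angles; "qvel": joint speeds; "joint_efforts": joint torques, N m; "tool_pos": TCP position; "tool_rot": TCP orientation; "contact_force": force on the tool from outside, world axes, zero at the start; "torque": the same for the moment, N m; "opening": finger opening in m; "grip_force": force on a finger pad.
Only numpy, scipy, OpenCV 4.12 (cv2) and the standard library are available. Lean on these libraries where they do the work, as an engineer would, in place of code of your own. Each camera call takes 0.05 s, during which the arm holds its last target. There are 200 camera calls.

TASK

The brass wheel on the dividing stage is ready for its next tooth space. Pull up the spring plunger by its black knob, swing the stage round to the neighbouring hole that is marked by the red stud (not the white one), and let the plunger drop home there so that the stage is locked. Leave the loupe, the black pot and the yellow oiler where they stand.

Things in the scene. Friction and masses are not known exactly. Their poses are not given: they have to be found in the camera images.
- index_base: Fixed base of the dividing stage: steel plate 168 x 168 mm on a green plinth, top 26 mm above the bench. Origin: centre of its underside, on the stage's vertical turning axis. Eight 14 mm holes, 45 degrees apart on a circle of 72 mm radius round the origin; one lies on the base's own +x axis, where the plunger is locked at the start.
- stage (a joint): Turn of the stage in rad about the vertical axis, anticlockwise from above positive; 0 = start hole, stops at +-1.0. Steel disc of 100 mm with a part-cut brass wheel and a nut (top 55 mm above the bench); a short arm carries the plunger 72 mm from the axis. Turns easily, stays where it is left.
- knob (a point): Centre of the plunger's black round knob, upright, 25 mm diameter, 26 mm high, 82 mm above the bench when locked, 72 mm from the stage's axis, right above the pin. Under it a 10 mm stem comes out of a 25 mm wide steel housing whose top is 54 mm above the bench. The knob turns with the stage and slides only up and down on it.
- plunger (a joint): Lift of the plunger in m: 0 = fully down, locked in a hole; 0.016 = fully up. A spring pushes it down with 5 N at 0, 8 N at the top. The 12 mm domed pin goes 8 mm deep, so the stage can turn once lifted more than 0.008 (0.012 is ample). Let go between holes it stands on the plate at 0.008; within about 3 mm of a hole's centre it slides in.
- red_stud: Red enamel stud, 17 mm diameter, 5 mm high, fixed on the plate 92 mm from the turning axis, radially outward of the hole to be used next (20 mm from that hole's centre), which is 45 degrees to one side or the other of the start. A white stud of the same shape marks the hole on the other side. Origin: centre of its underside.
- loupe: Bystander: black watchmaker's eyeglass, 45 mm diameter, 35 mm high, standing on the bench right of the stage. Origin: centre of its underside.
- black_pot: Bystander: black round pot, 41 mm diameter, 44 mm high, right of the stage. Origin: centre of its underside.
- yellow_oiler: Bystander: yellow bottle with red spout, 40 mm diameter, 114 mm high, right of the stage. Origin: centre of its underside.

How it is judged:
On the way:
1. the plunger is pulled up clear of its first hole (value of joint plunger above 0.008 m and horizontal distance between knob and red_stud above 0.05 m), for 0.1 s.
At the end, for the whole second after the job is handed in: The plunger is fully down (within 3 mm) and at rest in the hole beside the red stud (knob within 30 mm of the stud, seen from above), and let go (value of joint plunger below 0.003 m and horizontal distance between knob and red_stud below 0.03 m and velocity of joint plunger below 0.01 m/s); the robot touches nothing.
It fails at once if a bystander (loupe, black pot or yellow oiler) is moved by more than 20 mm (distance of any of loupe, black_pot, yellow_oiler from where it was at the start of the episode above 0.02 m).
It also fails if it takes over 38 s, if anything falls off the work surface, if the arm or the gripper's body presses on something with over 40 N, if the wrist force passes 120 N, or if a joint passes its speed limit or range.

## Working session

There is one attempt and no reset: what is moved stays moved. The work goes in short steps, Python scripts to look and compute and a tool call to move; the robot and the scene stay as the last step left them, time stands still between calls to the robot, and variables do not carry over. Pictures are saved under pics/ and viewed, at most 10 in all, crops included, and the job is handed in when it is done.

Besides the shell and the picture viewer there is one more tool, called as a command line: name --pt "numbers of a row" for each row, then --argument value for the rest. step_arm: Moves the arm, as the interface text tells. Its arguments: {"type":"object","properties":{"commands":{"type":"array"},"grip_force":{"type":"number"}},"required":["commands"]}

```bash
mkdir -p pics
cat > h.py <<'E'
from cell import *
import numpy as np, cv2
def snap(n,f):
    im=read_camera(n); cv2.imwrite('pics/'+f,im[:,:,::-1]); return im
def pix2(n,u,v,z,m=None):
    m=m or camera_model(n); f=210/np.tan(np.radians(m['vfov']/2))
    T=np.linalg.inv(np.array(m['world_to_cam']))
    d=T[:3,:3]@np.array([(u-m['cx'])/f,-(v-m['cy'])/f,-1]); o=T[:3,3]
    return o+d*(z-o[2])/d[2]
E
python3 - <<'E'
from h import *
a=snap('top','t1.png'); b=snap('scene','s1.png')
print(camera_model('top')); s=observe(); print(s['tool_pos'],s['tool_rot'],s['time'])
E
```

```text
{'vfov': 52.6115734383797, 'cx': 284.5156130391485, 'cy': 204.81491144004977, 'world_to_cam': array([[-0.02239556, -0.99974264,  0.0036175 , -0.21787099],
       [ 0.98992234, -0.02166919,  0.13994357, -0.5122586 ],
       [-0.13982916,  0.00671516,  0.99015287, -0.84421778],
       [ 0.        ,  0.        ,  0.        ,  1.        ]])}
[0.15688503 0.50064194 0.22612239] [-3.14024859e+00 -1.51675566e-04  2.83782138e+00] 0.1
```

View pics/t1.png

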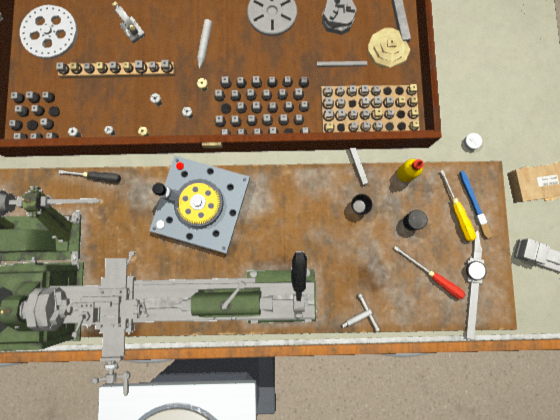

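View pics/s1.png

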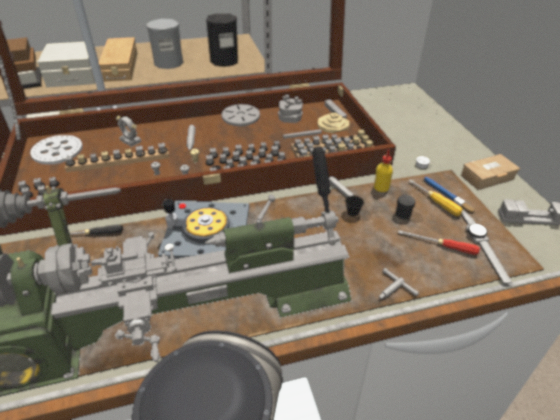

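The top view shows the knob near (159,189), the red stud near (180,166), the white stud near (160,225) and the wheel nut near (198,202). The lathe lies between the robot and the stage. I'll enlarge this area to measure.

Run:
```python
from h import *
im=cv2.imread('pics/t1.png')
cv2.imwrite('pics/t1c.png',cv2.resize(im[140:270,130:270],None,fx=4.5,fy=4.5,interpolation=cv2.INTER_CUBIC))
for n,u,v,z in [('knob',159,189,.095),('red',180,166,.031),('white',160,225,.031),('nut',198,202,.055),('lathe handle',300,260,.1),('chuck',120,260,.15),('tailstock',200,280,.1),('boxfront',200,146,.05)]: print(n,pix2('top',u,v,z).round(4))
```

```text
knob [0.5354 0.0142 0.095 ]
red [ 0.5956 -0.0104  0.031 ]
white [0.4715 0.0294 0.031 ]
nut [ 0.5143 -0.0536  0.055 ]
lathe handle [ 0.3925 -0.2556  0.1   ]
chuck [0.3991 0.0646 0.15  ]
tailstock [ 0.3596 -0.0672  0.1   ]
boxfront [ 0.6328 -0.0561  0.05  ]
```

View pics/t1c.png

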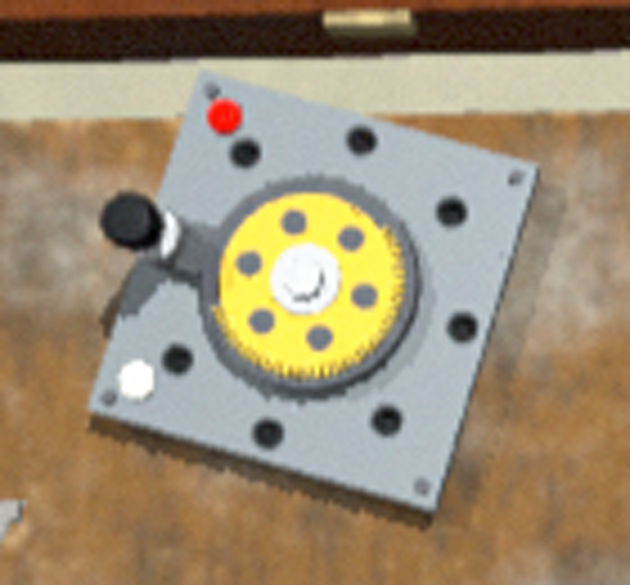

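The crop shows the seven free holes at crop pixels (245,153) (361,140) (451,212) (462,326) (387,420) (268,433) (177,359). The red stud is at (225,116) beside hole (245,153), the white stud at (136,379), and the knob top at (130,220).

Run:
```python
from h import *
P=lambda c,z:pix2('top',130+(c[0]+.5)/4.5-.5,140+(c[1]+.5)/4.5-.5,z)
H=np.array([P(c,.026)[:2] for c in [(245,153),(361,140),(451,212),(462,326),(387,420),(268,433),(177,359)]])
from scipy.optimize import least_squares
# angles: hole k from red, clockwise from above in steps of 45deg
f=lambda p:(np.c_[p[0]+.072*np.cos(p[2]-np.arange(7)*np.pi/4),p[1]+.072*np.sin(p[2]-np.arange(7)*np.pi/4)]-H).ravel()
r=least_squares(f,[.52,-.055,.8]);c=r.x
print(c,np.degrees(c[2]),abs(r.fun).max())
for n,a in [('red',c[2]),('mid',c[2]+np.pi/8),('start',c[2]+np.pi/4)]: print(n,np.degrees(a),c[0]+.072*np.cos(a),c[1]+.072*np.sin(a))
print('knob',P((130,220),.095),'redstud',P((225,116),.031))
print(observe()['qpos'])
```

```text
[ 0.5167003  -0.05122128  0.48416906] 27.74084361526868 0.0005400844871596422
red 27.74084361526868 0.5804247677582361 -0.017707218055239407
mid 50.24084361526868 0.5627487552392264 0.004127973456418785
start 72.74084361526867 0.5380622830224696 0.01753674284120104
knob [0.5363867  0.01521657 0.095     ] redstud [ 0.59698682 -0.00959824  0.031     ]
[ 1.12100785e+00  3.42653693e-01  1.52489780e+00 -4.75587795e-05
  1.27539299e+00 -1.46003430e-01]
```

Run:
```python
from h import *
from scipy.optimize import least_squares
def proj(n,X):
    m=camera_model(n);f=210/np.tan(np.radians(m['vfov']/2));c=(np.array(m['world_to_cam'])@np.r_[X,1])
    return np.array([m['cx']-f*c[0]/c[2],m['cy']+f*c[1]/c[2]])
print(camera_model('scene').keys())
for n,t,s in [('knob',(159,189),(169,205)),('rodtip',(99,201),(120,189)),('latch',(211,146),(211,180)),('handle',(300,256),(319,152)),('boxcorner R',(440,138),(390,150)),('tailcyl tip',(314,290),(342,257)),('post',(40,197),(52,203)),('toolpost',(117,262),(127,240)),('bedtail',(250,290),(258,235))]:
    r=least_squares(lambda X:np.r_[proj('top',X)-t,proj('scene',X)-s],[.5,0,.1]);print(n,r.x.round(3),r.fun.round(1))
im=cv2.imread('pics/s1.png'); cv2.imwrite('pics/s1c.png',cv2.resize(im[130:330,0:280],None,fx=2.8,fy=2.8,interpolation=cv2.INTER_CUBIC))
```

```text
dict_keys(['vfov', 'cx', 'cy', 'world_to_cam'])
knob [0.537 0.018 0.087] [-0.5 -0.1  0.5  0.1]
rodtip [0.502 0.097 0.172] [-0.4 -0.1  0.4  0.1]
latch [ 0.628 -0.081  0.065] [-0.4 -0.1  0.4  0.1]
handle [ 0.397 -0.249  0.264] [-0. -0.  0.  0.]
boxcorner R [ 0.637 -0.545  0.066] [-3.  -1.1  4.  -0.3]
tailcyl tip [ 0.333 -0.285  0.058] [ 1.   0.4 -1.1 -0. ]
post [0.516 0.218 0.15 ] [-2.8 -0.6  2.9  1.1]
toolpost [0.398 0.086 0.133] [-5.2 -1.3  5.1  1.4]
bedtail [ 0.347 -0.146  0.137] [-10.   -3.1  10.3   1. ]
```

View pics/s1c.png

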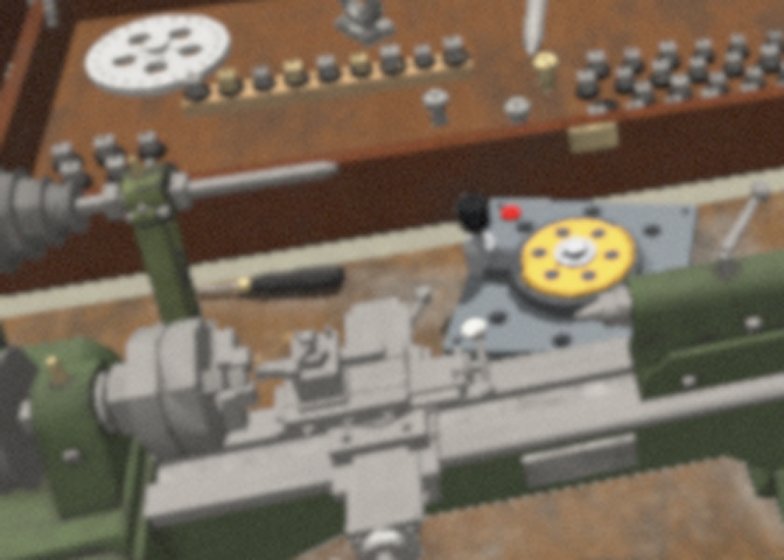

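Triangulation puts the rod tip at (0.50, 0.10, 0.17), the box rim at x≈0.63 and z≈0.066, and the lathe top at z≈0.13 for x<0.43. I'll close the fingers along world x at the knob and turn them with the stage. The approach goes high, on an arc.

step_arm --pt "1 0 0 4 0 0 0" --pt "1 0 0 8 0 0 0" --pt "1 2 -1 12 0 0 -0.1" --pt "1 5 -3 13 0 0 -0.2" --pt "1 8 -5.5 13 0 0 -0.3"

```text
time: 0.52
tool_pos: [0.2381, 0.447, 0.3605]
tool_rot: [3.134, 0.0, 2.536]
contact_force: [0.9, 0.5, -0.7]
opening: 0.0919
grip_force: 0.0
```

step_arm --pt "1 3 -2.5 0 0 0 -0.1" --pt "1 6 -5 0 0 0 -0.2" --pt "1 9 -7.5 0 0 0 -0.3" --pt "1 12 -10.5 0 0 0 -0.4" --pt "1 14 -14 0 0 0 -0.5"

```text
time: 0.93
tool_pos: [0.3788, 0.3047, 0.3559]
tool_rot: [-3.141, 0.0, 2.033]
contact_force: [0.4, -0.3, -0.1]
opening: 0.0917
grip_force: 0.0
```

step_arm --pt "1 3 -3 0 0 0 -0.1" --pt "1 6 -6 0 0 0 -0.2" --pt "1 9 -9 0 0 0 -0.3" --pt "1 11 -12 0 0 0 -0.4" --pt "1 13 -15 0 0 0 -0.47"

```text
time: 1.35
tool_pos: [0.5081, 0.1539, 0.3561]
tool_rot: [-3.141, 0.0, 1.562]
contact_force: [0.7, 1.6, -0.3]
opening: 0.0919
grip_force: 0.0
```

step_arm --pt "1 0.8 -4 0 0 0 0" --pt "1 1.6 -8 0 0 0 0" --pt "1 2.4 -12 -3 0 0 0" --pt "1 2.9 -13.7 -7 0 0 0" --pt "1 2.9 -13.7 -10 0 0 0"

```text
time: 1.77
tool_pos: [0.5371, 0.0153, 0.2562]
tool_rot: [3.138, 0.001, 1.564]
contact_force: [0.7, 0.4, -0.2]
opening: 0.0917
grip_force: 0.0
```

step_arm --pt "1 0 0 -4 0 0 0" --pt "1 0 0 -7 0 0 0" --pt "1 0 0 -9 0 0 0" --pt "1 0 0 -9 0 0 0"

```text
time: 2.1
tool_pos: [0.533, 0.0191, 0.1619]
tool_rot: [-3.132, -0.001, 1.567]
contact_force: [-1.1, 0.2, -0.4]
opening: 0.0919
grip_force: 0.0
```

Run:
```python
from h import *
s=observe(); m=camera_model('wrist'); print(s['tool_pos'],s['tool_rot'],m['cx'],m['cy'],m['vfov'],np.array(m['world_to_cam']).round(4).tolist())
a=snap('wrist','w1.png');b=snap('top','t2.png')
```

```text
[0.53302453 0.01907749 0.16194246] [-3.13191643e+00 -9.83574968e-04  1.56740361e+00] 278.5288357129506 209.95280423680043 59.75340644028633 [[0.9999, -0.0033, -0.01, -0.5311], [0.0002, 0.9556, -0.2948, -0.0005], [0.0105, 0.2947, 0.9555, -0.3402], [0.0, 0.0, 0.0, 1.0]]
```

View pics/w1.png

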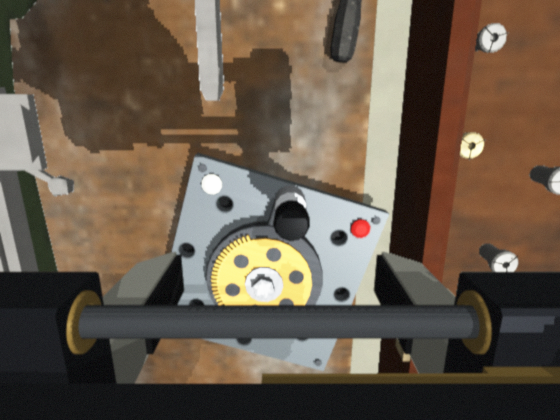

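Wrist view: knob top disc near (291,221), red stud near (361,229), target hole near (339,238), rod tip at (210,98) well clear of the fingers.

Run:
```python
from h import *
for n,c,z in [('knob',(291.5,221),.095),('red',(361,229),.031),('hole',(339,238),.026)]: print(n,pix2('wrist',*c,z))
s=observe();print(s['tool_pos'],s['tool_rot'],s['qpos'])
im=cv2.imread('pics/w1.png'); cv2.imwrite('pics/w1c.png',cv2.resize(im[170:260,250:390],None,fx=5,fy=5,interpolation=cv2.INTER_CUBIC))
```

```text
knob [0.54424838 0.02037318 0.095     ]
red [ 0.60586414 -0.00893352  0.031     ]
hole [ 0.58834503 -0.01910679  0.026     ]
[0.53599447 0.01898117 0.16674195] [-3.14051205e+00 -1.14669140e-04  1.56776658e+00] [-1.07538292e-01  4.18300928e-01  1.58286954e+00  1.44794151e-06
  1.14150885e+00 -1.04509211e-01]
```

View pics/w1c.png

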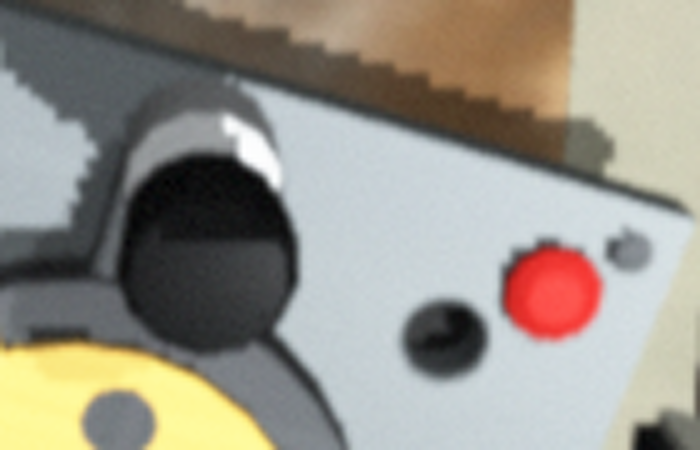

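Run:
```python
from h import *
A=[];B=[];Q=[]
for i in range(8):
    read_camera('wrist');s=observe();m=camera_model('wrist')
    A.append(np.r_[s['tool_pos'],s['tool_rot'][2]]);Q.append(s['qpos'])
    B.append(np.r_[pix2('wrist',292,223.6,.095,m)[:2],pix2('wrist',361,229,.031,m)[:2],pix2('wrist',339,238,.026,m)[:2]])
for a in (A,B,Q): print(np.mean(a,0).round(4),np.std(a,0).round(4))
```

```text
[0.5368 0.019  0.1682 1.568 ] [0.0003 0.     0.0004 0.    ]
[ 0.5457  0.018   0.6076 -0.0096  0.59   -0.0198] [0.0003 0.0001 0.0005 0.0002 0.0004 0.0002]
[-0.1074  0.4162  1.5819 -0.      1.1408 -0.1045] [0.0001 0.0004 0.0007 0.     0.0004 0.    ]
```

The arm was still settling during that picture, so I'll take one more now that it is at rest.

Run:
```python
from h import *
im=snap('wrist','w2.png').astype(int); m=camera_model('wrist')
r=(im[...,0]>150)&(im[...,1]<70)&(im[...,2]<70); r[:,420:]=0; v,u=np.nonzero(r); print(len(u),u.mean(),v.mean(),pix2('wrist',u.mean(),v.mean(),.031,m))
print(observe()['tool_pos'])
cv2.imwrite('pics/w2c.png',cv2.resize(im[170:260,250:390,::-1].astype('uint8'),None,fx=5,fy=5,interpolation=cv2.INTER_CUBIC))
```

```text
143 351.9300699300699 224.45454545454547 [ 0.5986003  -0.00507443  0.031     ]
[0.53624999 0.01903623 0.16734669]
```

View pics/w2c.png

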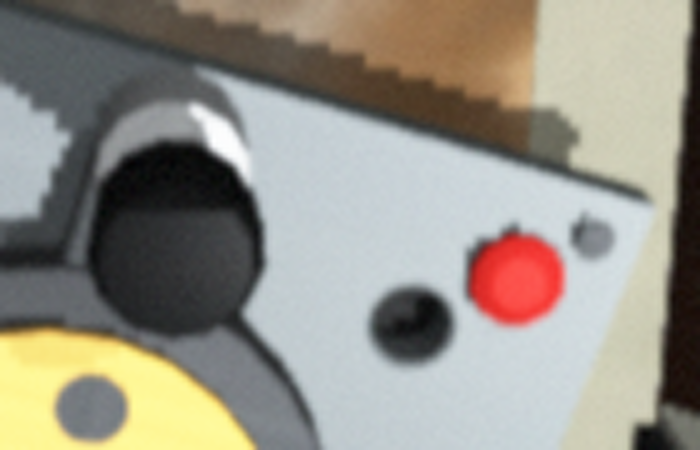

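Settled view: knob top centre ≈(285.3,221), hole ≈(332.1,234.9), red stud ≈(353,225.5).

Run:
```python
from h import *
for n,c,z in [('knob',(285.3,220.9),.095),('red',(353,225.5),.031),('hole',(332.1,234.9),.026)]: print(n,pix2('wrist',*c,z))
```

```text
knob [0.54055809 0.02024666 0.095     ]
red [ 0.59956671 -0.00602267  0.031     ]
hole [ 0.58286565 -0.01647742  0.026     ]
```

step_arm --pt "1 0.2 0 -3 0 0 0" --pt "1 0.2 0 -6 0 0 0" --pt "1 0.2 0 -8.5 0 0 0" --pt "1 0.2 0 -10.2 0 0 0" --pt "1 0.2 0 -10.2 0 0 0" --grip_force 35

```text
time: 3.07
tool_pos: [0.5357, 0.0192, 0.0615]
tool_rot: [-3.135, -0.001, 1.568]
contact_force: [-0.6, 0.6, -0.5]
opening: 0.0919
grip_force: 0.0
```

step_arm --pt "0.45 0 0 0 0 0 0" --pt "0.45 0 0 0 0 0 0" --pt "0.45 0 0 0 0 0 0" --pt "0.45 0 0 0 0 0 0" --pt "0.45 0 0 0 0 0 0"

```text
time: 3.48
tool_pos: [0.5386, 0.0189, 0.0658]
tool_rot: [3.14, 0.0, 1.568]
contact_force: [-0.4, 0.2, 0.5]
opening: 0.0631
grip_force: 0.0
```

step_arm --pt "0.2 0 0 0 0 0 0" --pt "0.2 0 0 0 0 0 0" --pt "0.2 0 0 0 0 0 0" --pt "0.2 0 0 0 0 0 0" --pt "0.2 0 0 0 0 0 0"

```text
time: 3.9
tool_pos: [0.538, 0.019, 0.0647]
tool_rot: [3.142, 0.0, 1.568]
contact_force: [0.7, 0.1, 0.3]
opening: 0.0299
grip_force: 0.8
```

step_arm --pt "0.1 0 0 0 0 0 0" --pt "0.1 0 0 0 0 0 0" --pt "0.1 0 0 0 0 0 0" --pt "0.1 0 0 0 0 0 0" --pt "0.1 0 0 0 0 0 0"

```text
time: 4.32
tool_pos: [0.5394, 0.019, 0.0649]
tool_rot: [3.139, -0.0, 1.568]
contact_force: [4.5, 1.3, -3.0]
opening: 0.0236
grip_force: 35.0
```

step_arm --pt "0.1 0 0 0.4 0 0 0" --pt "0.1 0 0 0.8 0 0 0" --pt "0.1 0 0 1.2 0 0 0" --pt "0.1 0 0 1.4 0 0 0" --pt "0.1 0 0 1.4 0 0 0"

```text
time: 4.73
tool_pos: [0.5383, 0.0193, 0.0787]
tool_rot: [3.141, -0.0, 1.568]
contact_force: [4.9, 2.2, -7.8]
opening: 0.0235
grip_force: 35.0
```

step_arm --pt "0.1 0 0 0 0 0 0" --pt "0.1 0 0 0 0 0 0" --pt "0.1 0 0 0 0 0 0"

```text
time: 4.98
tool_pos: [0.5382, 0.0193, 0.0784]
tool_rot: [3.141, -0.0, 1.568]
contact_force: [4.2, 3.2, -8.6]
opening: 0.0235
grip_force: 35.0
```

Run:
```python
from h import *
im=snap('wrist','w3.png'); s=observe(); print(s['tool_pos'],s['contact_force'],s['opening'])
```

```text
[0.53818821 0.0192778  0.0783341 ] [ 5.80100335  2.21711654 -8.23621602] 0.023320018033044267
```

View pics/w3.png

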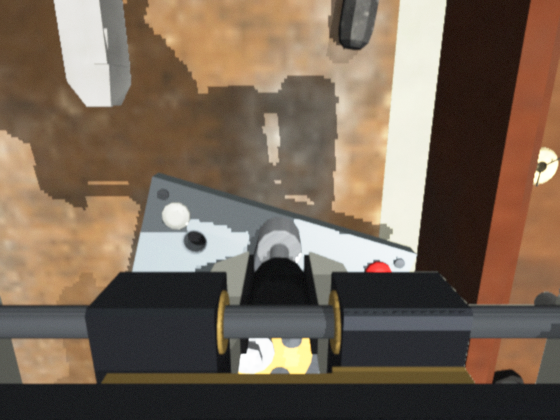

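Spring force is about 8 N, so the plunger is up. Next I swing along the arc, 45° clockwise.

step_arm --pt "0.1 0.66 -0.24 0 0 0 -0.098" --pt "0.1 1.3 -0.55 0 0 0 -0.196" --pt "0.1 1.9 -0.92 0 0 0 -0.295" --pt "0.1 2.47 -1.34 0 0 0 -0.393" --pt "0.1 2.47 -1.34 0 0 0 -0.393"

```text
time: 5.45
tool_pos: [0.5641, 0.0058, 0.0784]
tool_rot: [3.14, -0.002, 1.169]
contact_force: [7.0, 6.5, -8.6]
opening: 0.0231
grip_force: 35.0
```

step_arm --pt "0.1 0.52 -0.48 0 0 0 -0.098" --pt "0.1 0.99 -1.01 0 0 0 -0.196" --pt "0.1 1.41 -1.58 0 0 0 -0.295" --pt "0.1 1.77 -2.18 0 0 0 -0.393" --pt "0.1 1.77 -2.18 0 0 0 -0.393"

```text
time: 5.87
tool_pos: [0.5823, -0.0163, 0.0785]
tool_rot: [3.14, -0.003, 0.775]
contact_force: [9.1, 5.5, -8.6]
opening: 0.0231
grip_force: 35.0
```

step_arm --pt "0.1 0 0 0 0 0 0" --pt "0.1 0 0 0 0 0 0" --pt "0.1 0 0 0 0 0 0" --pt "0.1 0 0 0 0 0 0"

```text
time: 6.2
tool_pos: [0.5819, -0.0155, 0.0786]
tool_rot: [3.14, -0.003, 0.781]
contact_force: [9.8, 4.4, -8.7]
opening: 0.0234
grip_force: 35.0
```

step_arm --pt "0.1 0 0 -0.4 0 0 0" --pt "0.1 0 0 -0.8 0 0 0" --pt "0.1 0 0 -1.1 0 0 0" --pt "0.1 0 0 -1.35 0 0 0" --pt "0.1 0 0 -1.35 0 0 0" --grip_force 35

```text
time: 6.62
tool_pos: [0.582, -0.0157, 0.0651]
tool_rot: [3.14, -0.003, 0.781]
contact_force: [8.9, 4.1, -6.1]
opening: 0.0233
grip_force: 35.0
```

step_arm --pt "0.1 0 0 0 0 0 0" --pt "0.1 0 0 0 0 0 0"

```text
time: 6.78
tool_pos: [0.5821, -0.0157, 0.0654]
tool_rot: [3.14, -0.003, 0.781]
contact_force: [9.5, 3.6, -7.0]
opening: 0.0232
grip_force: 35.0
```

The spring still pushes down at the locked height, so the pin is in the hole. Release.

step_arm --pt "0.5 0 0 0 0 0 0" --pt "0.5 0 0 0 0 0 0" --pt "0.5 0 0 0 0 0 0" --pt "0.5 0 0 0 0 0 0" --pt "0.5 0 0 0 0 0 0"

```text
time: 7.2
tool_pos: [0.5802, -0.0164, 0.0654]
tool_rot: [-3.141, 0.0, 0.782]
contact_force: [-0.6, -0.6, -0.3]
opening: 0.0453
grip_force: 0.0
```

step_arm --pt "0.5 0 0 2 0 0 0" --pt "0.5 0 0 5 0 0 0" --pt "0.5 0 0 8.5 0 0 0" --pt "0.5 0 0 12 0 0 0" --pt "0.5 0 0 15 0 0 0"

```text
time: 7.62
tool_pos: [0.5803, -0.0163, 0.2178]
tool_rot: [3.14, -0.001, 0.782]
contact_force: [-0.1, -0.7, -0.4]
opening: 0.0459
grip_force: 0.0
```

step_arm --pt "0.5 -2 4 2 0 0 0" --pt "0.5 -4 8 3 0 0 0" --pt "0.5 -6 12 4 0 0 0" --pt "0.5 -8 16 4 0 0 0" --pt "0.5 -8 16 4 0 0 0"

```text
time: 8.03
tool_pos: [0.4981, 0.1471, 0.2565]
tool_rot: [-3.141, -0.002, 0.784]
contact_force: [0.4, -0.0, 0.6]
opening: 0.0458
grip_force: 0.0
```

Run:
```python
from h import *
snap('top','t3.png');im=snap('scene','s3.png');a=cv2.imread('pics/t3.png')[140:270,130:270];b=im[180:270,140:280,::-1]
f=lambda x:cv2.resize(x,(560,290),interpolation=cv2.INTER_CUBIC)
cv2.imwrite('pics/f.png',np.vstack([f(a),f(b)])); s=observe();print(s['contact_force'],s['tool_pos'],s['time'])
```

```text
[ 0.20851359 -1.27419881 -0.69107233] [0.49884506 0.14631854 0.25605901] 8.1333
```

View pics/f.png

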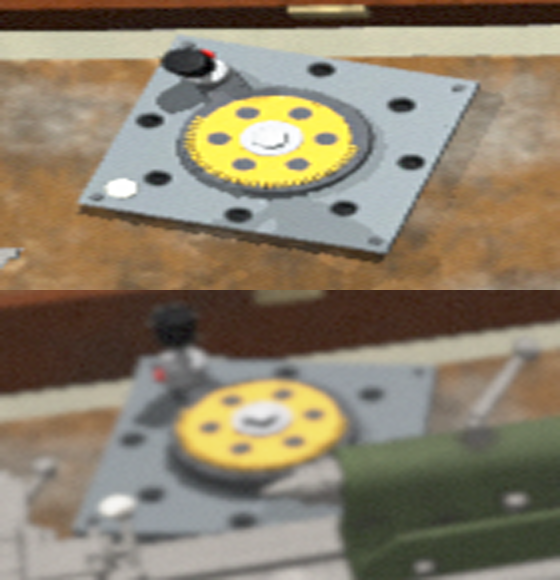

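The stage stands at the red stud: knob at top pixel ≈(177,168) and scene pixel ≈(183.5,191). I'll check the knob height numerically.

Run:
```python
from h import *
def proj(n,X):
    m=camera_model(n);f=210/np.tan(np.radians(m['vfov']/2));c=(np.array(m['world_to_cam'])@np.r_[X,1])
    return np.array([m['cx']-f*c[0]/c[2],m['cy']+f*c[1]/c[2]])
def cen(f,u0,u1,v0,v1):
    g=cv2.imread('pics/'+f).max(2)[v0:v1,u0:u1]; n,l,st,c=cv2.connectedComponentsWithStats((g<58).astype('uint8'))
    k=1+st[1:,4].argmax(); return c[k]+[u0,v0],st[k]
print('start',cen('s1.png',158,182,192,216),'exp',proj('scene',[.538,.0175,.082]))
print('end',cen('s3.png',172,198,178,206))
for x in(.5804,):
  for z in (.082,.090): print(z,proj('scene',[x,-.0177,z]))
```

```text
start (array([168.536, 205.088]), array([  5,   3,  11,  18, 125], dtype=int32)) exp [169.88313136 206.53083732]
end (array([183.112, 191.36 ]), array([  5,   7,  13,  13, 125], dtype=int32))
0.082 [184.86553259 191.44022072]
0.09 [184.38511884 188.53832747]
```

```bash
python3 -c "
from cell import *
print(hand_in())"
```

```text
the job is handed in; nothing more can be done
None
```

The job is handed in: I lifted the plunger, turned the stage 45° to the red-stud hole and let the plunger drop home there. The wrist force and final pictures agree with it being fully down, no bystander was approached, and the hand-in gave no verdict.

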